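# Third hand at the kitchen fitter's screwing jig

### The arm

A 6-joint arm with a two-finger parallel gripper is mounted at the origin on the work surface. World frame = base frame: x ahead of the robot, y to its left, z up, the work surface at z = 0. Lengths are in m, angles in rad, forces in N, time in s.
With the tool pointing down it reaches from about 0.3 to 0.875 m from the base axis. Payload 6.4 kg.
Tool frame: the origin (TCP) lies at the centre of the arm's flange, where the gripper is bolted on; the fingertips stand 166 mm ahead of it and the grasp point (between the pads) lies 147 mm ahead of it; z points along the fingers, y is the line along which they close (so a half turn about z gives the same grasp; the last joint's range is limited). The gripper opens to 88 mm and grips with 3 to 60 N. Pads are 18 mm wide; open, the fingers measure 123 mm over their backs; the gripper's body (75 mm by 187 mm) begins 45 mm behind the grasp point.
Start: joints at [1.005, 0.181, 1.607, -0, 1.354, -0.206], TCP at [0.202, 0.538, 0.405] pointing down, gripper open.
Joint ranges: [-2.99, 2.99], [-0.89, 2.07], [0.3, 2.58], [-1.14, 4.28], [0, 2.63], [-3.12, 3.12]. Speed limits (rad/s): [2.57, 2.57, 3.01, 3.14, 3.14, 3.14].

### API

Orientations are given as [roll, pitch, yaw] about the fixed x, y, z axes, in that order (R = Rz(yaw) Ry(pitch) Rx(roll)).
In Python, from bench import robot, cams, finder gives the robot as it stands.
- The arm moves only by the tool step_arm, never from a script. Its argument "increments" is a list of rows, each a list of 5 numbers: the shift along the world's x, y, z in m, then the turn about the world's z in rad, then the gripper's target within -1 to 1 (fully open at 1, half-way at 0, shut at -1). In form: [[x, y, z, twist, claw], ...]. A call has 1 to 10 rows; each row is the pose to reach, as a shift and turn from the pose commanded when the call began; what a row does not reach only later rows make up. A row lasts 1/8 s, in which the tool goes at most 62.5 mm and 10.7 degrees, less where a joint would pass 70% of its speed; a pose out of reach is approached as far as the arm can. A call with a gripper value outside its range is refused whole. The fingers move at their own pace and stop on an object; the grip force is fixed at half the most. Time passes only in rows, so rows that repeat a pose let the fingers close. It gives the time, the measured TCP pose, the force, the opening and the grip force at its end, in the units of the state.
- robot.read_state(): the state, without advancing time (a new reading comes with each control period).
- cams.get_image(name): name is "scene" or "top"; returns a dict with "frame" (480x640x3 uint8, red, green, blue), "fx", "fy", "cx", "cy" (pixels), "k1" (the pictures are not rectified: a ray, as slopes to the right and down, at radius r is drawn at 1 + k1 r^2 times it, then the intrinsics apply), "rvec" (rotation vector, rad) and "tvec" (3), from world to camera coordinates, as OpenCV has them. Camera axes: x right, y down, z forward; pixel columns grow to the right and rows downward; lengths in m; the calibration is good to about 2 mm. A picture is of the moment at which its call begins. There is no depth.
- robot.close_job(): hands the job in; it is judged then, once.
Trained networks look in a picture, given as the dict that the camera call returned (one of the last four; its "shot" number tells which), for a name from the list of things; names that differ only in an ending like _2 or _b are one class to them, and where a whole thing is asked for, a point or a joint stands for the part that bears it (a point fixed in the world has none). Each returns a list of dicts, best first, with "p" (0 to 1); they miss things now and then, are a little off and sometimes report something else, mostly with a low value. They report only what shows in the picture. A call takes as long as a camera call. They do not tell look-alikes from the thing itself.
- finder.search_frame(picture, target): "xy" ([column, row] in pixels, amid what is visible of it).
- finder.masks_of(picture, target): "region" (480x640 bool, what is visible of it) and "xy" ([column, row] in pixels, amid what is visible of it).
- finder.place_of(picture, target): "xy" ([column, row] in pixels: a listed point, or the origin of a listed thing).
The state is a dict: "time_s": time; "joint_pos": joint angles; "qd": joint speeds; "tau": joint torques, N m; "position": TCP position; "tool_rot": TCP orientation; "force": force on the tool from outside, world axes, zero at the start; "wrist_torque": the same for the moment, N m; "opening": opening from 0.0 (shut) to 1.0 (fully open); "grip_force": force on a finger pad.
Only numpy, scipy, OpenCV 4.12 (cv2) and the standard library are available. Lean on these libraries where they do the work, as an engineer would, in place of code of your own. Each camera call takes 0.05 s, during which the arm holds its last target. There are 200 camera calls.

### The job

Be the third hand at the fitter's jig: pick up the loose wooden rail, lay it flat on the jig board in whichever of the two bays is still empty, square to that bay's sprung stop and centred on it, and push it end-on against the stop until the stop has gone back about half of its 24 mm travel (about 12 N), never to the end of its travel. Keep it gripped and pressed there steadily for 3 seconds for the fitter, and finish the program while still gripping and pressing it. Leave the screwdriver, the heating programmer and the tub of screws where they are.

Things in the scene. Friction and masses are not known exactly. Their poses are not given: they have to be found in the camera images.
- jig: fixed plywood board 240 (x) x 340 (y) x 12 mm, place and yaw vary. Origin: centre of its underside on the worktop; x = push direction, towards an aluminium back bar (front face x +90 mm, top 57 mm above worktop); y left, z up. Two bays centred on y +80 (left) and -80 mm (right), each with a sprung steel stop plate before the bar. The bay without the fitted rail is empty (faint outline drawn there).
- fitted_rail: a rail already fastened in the left or right bay (varies): the same wooden block as the loose one, with a small steel angle bracket at its front (-x) end; fixed. Origin: centre of its underside, on the board, 12 mm above the worktop; its x axis is the jig's x. It just touches its stop.
- rail: the loose wooden rail, a plain pale block 120 (x) by 36 (y) by 45 mm high, about 0.15 kg, lying on the worktop to the right of the jig at any yaw. Origin: centre of its underside; x along its length, z up. Both ends are alike; either may be pressed. It is gripped from above across its 36 mm width.
- left_stop_face (a point): centre of the front face of the left bay's stop plate; moves with the plate. At rest 45 mm along the jig's x, +80 mm in y, 34 mm above the worktop. The plate is 44 mm wide and 36 mm high, its lower edge 4 mm above the board; axes as the jig's.
- right_stop_face (a point): the same for the right bay, at -80 mm in the jig's y.
- left_stop (a joint): how far the left stop plate is pushed back along the jig's +x, in m: 0 at rest, 0.024 at the end of its travel. A spring returns it: 1 N per mm, no preload, so 12 N at 0.012.
- right_stop (a joint): the same for the right stop plate.
- screwdriver: bystander: a screwdriver 200 mm long lying on the worktop between the loose rail and the jig. Origin: under its middle; x along it, towards the tip.
- programmer: bystander: a white heating programmer, 85 by 120 by 26 mm, lying on the worktop beyond the loose rail. Origin: centre of its underside.
- screw_tub: bystander: a black open tub with screws, 90 by 120 by 35 mm, on the worktop beyond the loose rail. Origin: centre of its underside.
Not all that is in view belongs to the job. Leave any blue or green look-alike of the rail alone.

How it is judged:
On the way:
1. the gripped rail, flat and square in the empty bay, is pressed against its stop in the force band without a break for 2 s (((value of joint left_stop between 0.008 and 0.016 m and contact force between rail and left_stop between 7 and 18 N and y of rail in the frame of left_stop_face between -0.012 and 0.012 m) or (value of joint right_stop between 0.008 and 0.016 m and contact force between rail and right_stop between 7 and 18 N and y of rail in the frame of right_stop_face between -0.012 and 0.012 m)) and angle between the x axis of rail and the x axis of jig, either way round below 0.12 rad and angle between rail's own z axis and vertical below 0.1 rad and z of rail in the frame of jig between 0.008 and 0.02 m and contact force between the fingers and rail above 3 N and linear speed of rail below 0.02 m/s), for 2 s.
At the end, for the whole second after the job is handed in: Through the last second the gripped rail lies flat on the board (-4 to +8 mm, tilt < 0.1 rad), within 12 mm of the empty bay's stop centre, within 0.12 rad of square, at rest, pressing the stop back 8 to 16 mm with 7 to 18 N (all of step 1); the arm keeps its last pose, push and grip.
It fails at once if a stop is driven to the end of its travel (past 22 mm) (value of joint any of left_stop, right_stop above 0.022 m).
It fails at once if the screwdriver, programmer or tub is shifted by more than 30 mm (distance of any of screwdriver, programmer, screw_tub from where it was at the start of the episode above 0.03 m).
It also fails if it takes over 45 s, if anything falls off the work surface, if the arm or the gripper's body presses on something with over 40 N, if the wrist force passes 120 N, or if a joint passes its speed limit or range.

## Working session

There is one attempt and no reset: what is moved stays moved. The work goes in short steps, Python scripts to look and compute and a tool call to move; the robot and the scene stay as the last step left them, time stands still between calls to the robot, and variables do not carry over. Pictures are saved under pics/ and viewed, at most 10 in all, crops included, and the job is handed in when it is done.

Besides the shell and the picture viewer there is one more tool, called after "Call:" in YAML: its name, and indented under it one key for each argument. step_arm: Moves the arm, as the interface text tells. Its arguments: {"type":"object","properties":{"increments":{"type":"array","items":{"type":"array","items":{"type":"number"}}}},"required":["increments"]}

```bash
mkdir -p pics; cat > h.py <<'E'
import numpy as np, cv2
from bench import robot, cams, finder
def ray(p,uv):
    R=cv2.Rodrigues(np.array(p["rvec"],float))[0]; t=np.array(p["tvec"],float).ravel()
    d=(np.array(uv,float)-[p["cx"],p["cy"]])/[p["fx"],p["fy"]]
    s=d.copy()
    for _ in range(20): s=d/(1+p["k1"]*(s@s))
    return -R.T@t, R.T@np.array([s[0],s[1],1.])
def at(p,uv,z):
    o,r=ray(p,uv); return o+r*(z-o[2])/r[2]
def proj(p,X):
    R=cv2.Rodrigues(np.array(p["rvec"],float))[0]; c=R@np.array(X,float)+np.array(p["tvec"],float).ravel()
    s=c[:2]/c[2]; s=s*(1+p["k1"]*(s@s)); return s*[p["fx"],p["fy"]]+[p["cx"],p["cy"]]
def save(p,n,im=None): cv2.imwrite("pics/"+n+".png",cv2.cvtColor(p["frame"] if im is None else im,cv2.COLOR_RGB2BGR))
E
cat > a.py <<'E'
from h import *
np.set_printoptions(precision=3,suppress=True)
for n in("scene","top"):
    p=cams.get_image(n); save(p,n+"0"); print(n,"cam",ray(p,(320,240))[0])
    for t,z in [("jig",0),("fitted_rail",.012),("rail",0),("left_stop_face",.034),("right_stop_face",.034),("screwdriver",0),("programmer",0),("screw_tub",0)]:
        print(t,[(round(d["p"],2),np.round(d["xy"]),at(p,d["xy"],z)[:2]) for d in finder.place_of(p,t)[:3]])
print(robot.read_state())
E
python3 a.py
```

```text
scene cam [0.865 0.382 0.87 ]
jig [(0.93, array([394., 303.]), array([0.538, 0.17 ]))]
fitted_rail [(0.75, array([426., 323.]), array([0.517, 0.24 ]))]
rail [(0.86, array([266., 123.]), array([ 0.49 , -0.395])), (0.82, array([281., 176.]), array([ 0.549, -0.229])), (0.74, array([334., 136.]), array([ 0.375, -0.26 ]))]
left_stop_face [(0.78, array([408., 341.]), array([0.577, 0.25 ]))]
right_stop_face [(0.66, array([346., 280.]), array([0.596, 0.085]))]
screwdriver [(0.66, array([357., 193.]), array([ 0.433, -0.089]))]
programmer [(0.73, array([208., 188.]), array([ 0.706, -0.298]))]
screw_tub [(0.83, array([233., 254.]), array([ 0.745, -0.113])), (0.26, array([407., 342.]), array([0.568, 0.244]))]
top cam [ 0.447 -0.016  1.06 ]
jig [(0.88, array([222., 255.]), array([0.543, 0.165]))]
fitted_rail []
rail [(0.81, array([443., 334.]), array([ 0.381, -0.257])), (0.73, array([424., 246.]), array([ 0.553, -0.229])), (0.63, array([510., 273.]), array([ 0.494, -0.395]))]
left_stop_face [(0.56, array([172., 232.]), array([0.586, 0.255]))]
right_stop_face [(0.71, array([264., 222.]), array([0.6  , 0.081])), (0.55, array([182., 268.]), array([0.517, 0.234]))]
screwdriver [(0.87, array([360., 304.]), array([ 0.442, -0.098]))]
programmer [(0.93, array([466., 167.]), array([ 0.709, -0.319]))]
screw_tub [(0.86, array([362., 150.]), array([ 0.746, -0.112]))]
{'time_s': 0.9, 'joint_pos': array([ 1.005,  0.181,  1.607, -0.   ,  1.354, -0.206]), 'qd': array([-0.001,  0.   ,  0.001,  0.001,  0.   ,  0.001]), 'tau': array([ -0.001, -43.382, -34.218,   0.071,   0.031,   0.   ]), 'position': array([0.202, 0.538, 0.405]), 'tool_rot': array([3.142, 0.   , 2.782]), 'force': array([ 0.823, -0.165,  0.568]), 'wrist_torque': array([-0.007,  0.025, -0.014]), 'grip_force': 0.0, 'opening': 1.0011933154011556}
```

View pics/top0.png

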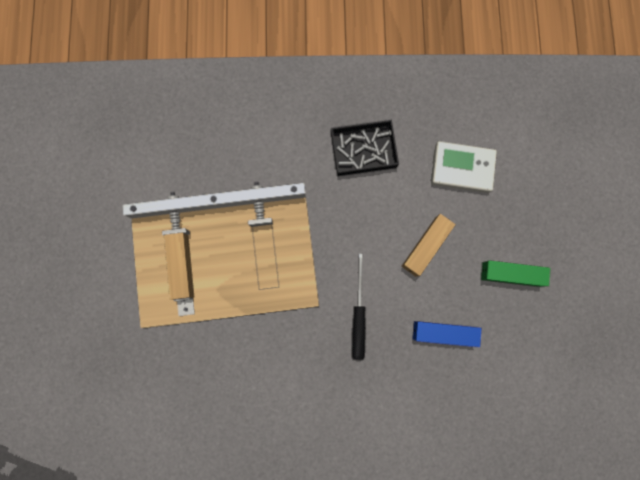

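View pics/scene0.png

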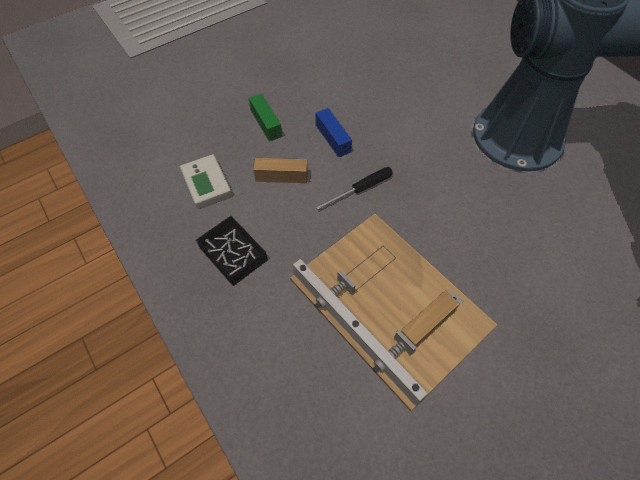

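The right bay is empty: its outline shows at top (265,255). The plain wooden rail is at top (429,246); the blue and green blocks are decoys. Next I fit the rail and jig poses using mask silhouettes and the board corners.

```bash
cat > fit.py <<'E'
from h import *
from scipy.optimize import minimize
np.set_printoptions(precision=4,suppress=True)
def box(x,y,a,L,W,z0,z1,ox=0,oy=0):
    c,s=np.cos(a),np.sin(a)
    return [[x+c*(i+ox)-s*(j+oy),y+s*(i+ox)+c*(j+oy),z] for i in(-L/2,L/2) for j in(-W/2,W/2) for z in(z0,z1)]
def hull(p,pts):
    return cv2.convexHull(np.array([proj(p,q) for q in pts],np.float32))
def mask(p,h,k=4):
    m=np.zeros((480*k,640*k),np.uint8)
    cv2.fillConvexPoly(m,np.round(h*k+(k-1)/2).astype(np.int32),1); return cv2.resize(m.astype(np.float32),(640,480),interpolation=cv2.INTER_AREA)
def fit(views,boxes,x0):
    def cost(v):
        c=0
        for p,m in views:
            r=np.zeros((480,640),np.float32)
            for b in boxes: r=np.maximum(r,mask(p,hull(p,box(*v,*b))))
            c+=np.abs(r-m).sum()/m.sum()
        return c
    s=np.array([x0]+[np.array(x0)+d for d in ([.01,0,0],[0,.01,0],[0,0,.1])])
    o=minimize(cost,x0,method="Nelder-Mead",options=dict(initial_simplex=s,xatol=1e-4,fatol=1e-4)); return o.x,o.fun
E
cat > b.py <<'E'
from fit import *
ps=[cams.get_image(n) for n in("scene","top")]
def m(p,t,near):
    d=min(finder.masks_of(p,t),key=lambda d:np.hypot(*(np.array(d["xy"])-near))); print(t,d["p"],np.round(d["xy"]),d["region"].sum()); return d["region"].astype(np.float32)
v=[(ps[0],m(ps[0],"rail",(281,170))),(ps[1],m(ps[1],"rail",(429,246)))]
for w in (v[:1],v[1:],v): print("rail",fit(w,[(.12,.036,0,.045)],[.551,-.229,-.6]))
v=[(ps[0],m(ps[0],"jig",(390,300))),(ps[1],m(ps[1],"jig",(222,255)))]
for p,k in v: save(p,"m%d"%p["shot"],(k*255).astype(np.uint8).repeat(3).reshape(480,640,3))
J=[(.24,.34,0,.012)]
for w in (v[:1],v[1:],v): print("jig",fit(w,J,[.54,.167,.1]))
p=ps[1]; a,b=at(p,(140,327),.012),at(p,(318,306),.012); print(a,b,np.hypot(*(a-b)[:2]),np.arctan2(*(b-a)[:2])); 
E
python3 b.py
```

```text
rail 0.57 [265. 116.] 795
rail 0.62 [425. 244.] 1379
rail (array([ 0.2741, -0.195 ,  0.7717]), np.float64(1.9407232999801636))
rail (array([ 0.5517, -0.2294, -0.6464]), np.float64(0.049945611506700516))
rail (array([ 0.552 , -0.2293, -0.6357]), np.float64(2.7220916748046875))
jig 0.82 [392. 306.] 18733
jig 0.57 [230. 251.] 20689
jig (array([0.5425, 0.1642, 0.097 ]), np.float64(0.09248384833335876))
jig (array([0.5441, 0.1633, 0.0976]), np.float64(0.11590398102998734))
jig (array([0.5429, 0.1633, 0.0987]), np.float64(0.21222932636737823))
[0.4086 0.3195 0.012 ] [ 0.4408 -0.018   0.012 ] 0.33897831563855824 3.046308361836182
```

Call:
step_arm:
  increments:
    - [0.04, -0.05, 0, -0.03, 1]
    - [0.08, -0.11, 0, -0.06, 1]
    - [0.12, -0.17, 0, -0.1, 1]
    - [0.16, -0.23, 0, -0.14, 1]
    - [0.19, -0.28, 0, -0.18, 1]
    - [0.22, -0.33, 0, -0.22, 1]
    - [0.24, -0.38, 0, -0.26, 1]
    - [0.26, -0.43, 0, -0.286, 1]
    - [0.27, -0.48, 0, -0.286, 1]
    - [0.28, -0.53, 0, -0.286, 1]

```text
time_s: 2.45
position: [0.4827, 0.0061, 0.4049]
tool_rot: [3.141, 0.001, 2.495]
force: [0.4, 0.6, 0.1]
opening: 0.999
grip_force: 0.0
```

Call:
step_arm:
  increments:
    - [0.015, -0.05, -0.02, 0, 1]
    - [0.03, -0.1, -0.04, 0, 1]
    - [0.04, -0.15, -0.07, 0, 1]
    - [0.055, -0.19, -0.1, 0, 1]
    - [0.065, -0.22, -0.12, 0, 1]
    - [0.07, -0.237, -0.13, 0, 1]
    - [0.07, -0.237, -0.13, 0, 1]
    - [0.07, -0.237, -0.13, 0, 1]

```text
time_s: 3.45
position: [0.5526, -0.2279, 0.2756]
tool_rot: [3.141, 0.001, 2.497]
force: [-0.2, 0.3, 0.2]
opening: 1.0
grip_force: 0.0
```

```bash
cat > c.py <<'E'
from h import *
for n in("scene","top"):
    p=cams.get_image(n); save(p,n+"1")
    f=p["frame"]; 
    if n=="scene": save(p,"crop1",cv2.resize(f[60:300,160:420],None,fx=2.3,fy=2.3))
s=robot.read_state(); print(s["position"],s["tool_rot"],s["joint_pos"],s["force"])
E
python3 c.py
```

```text
[ 0.55263266 -0.22775149  0.27583818] [3.14137414e+00 1.31718282e-03 2.49707355e+00] [-5.89327388e-01  3.72212259e-01  1.64742103e+00  1.61620076e-04
  1.12063213e+00 -1.51567498e+00] [ 0.57705585 -0.46992403 -0.21934736]
```

View pics/crop1.png

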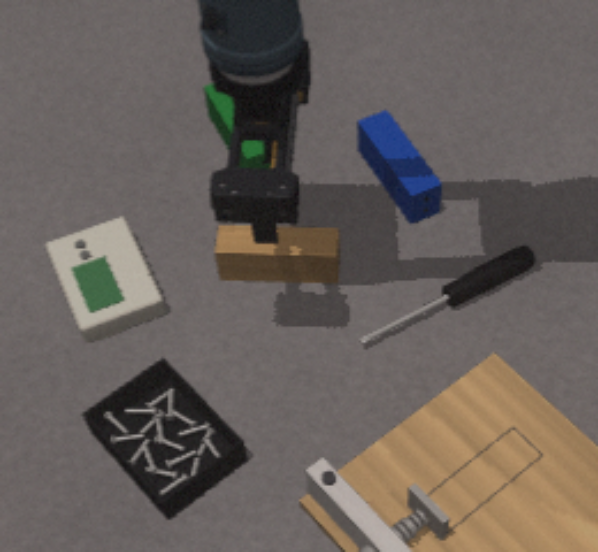

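The gripper is aligned with the rail and centred over it: the near finger is at crop (265,230) and the rail spans (215–340, 225–280). I'll descend and grip.

Call:
step_arm:
  increments:
    - [0, 0, -0.035, 0, 1]
    - [0, 0, -0.07, 0, 1]
    - [0, 0, -0.095, 0, 1]
    - [0, 0, -0.103, 0, 1]
    - [0, 0, -0.103, 0, 1]
    - [0, 0, -0.103, 0, 0]
    - [0, 0, -0.103, 0, -1]
    - [0, 0, -0.103, 0, -1]
    - [0, 0, -0.103, 0, -1]
    - [0, 0, -0.103, 0, -1]

```text
time_s: 4.8
position: [0.5524, -0.2288, 0.1718]
tool_rot: [3.142, 0.0, 2.496]
force: [-0.4, 1.0, -0.1]
opening: 0.453
grip_force: 0.2
```

Call:
step_arm:
  increments:
    - [0, 0, 0, 0, -1]
    - [0, 0, 0, 0, -1]
    - [0, 0, 0, 0, -1]

```text
time_s: 5.18
position: [0.5524, -0.2289, 0.1717]
tool_rot: [-3.141, -0.0, 2.496]
force: [-2.4, -1.5, 0.1]
opening: 0.406
grip_force: 30.0
```

Call:
step_arm:
  increments:
    - [0, 0, 0.04, 0, -1]
    - [0, 0, 0.08, 0, -1]
    - [0, 0.03, 0.1, 0.1, -1]
    - [-0.01, 0.08, 0.1, 0.22, -1]
    - [-0.015, 0.13, 0.1, 0.35, -1]
    - [-0.02, 0.18, 0.1, 0.48, -1]
    - [-0.03, 0.23, 0.1, 0.6, -1]
    - [-0.036, 0.28, 0.1, 0.7, -1]
    - [-0.036, 0.309, 0.1, 0.743, -1]
    - [-0.036, 0.309, 0.1, 0.743, -1]

```text
time_s: 6.42
position: [0.5159, 0.0821, 0.2714]
tool_rot: [3.141, -0.001, -3.041]
force: [-0.3, 0.0, -1.3]
opening: 0.405
grip_force: 30.0
```

Call:
step_arm:
  increments:
    - [0, 0, -0.02, 0, -1]
    - [0, 0, -0.04, 0, -1]
    - [0, 0, -0.055, 0, -1]
    - [0, 0, -0.055, 0, -1]

```text
time_s: 6.92
position: [0.5159, 0.0796, 0.2154]
tool_rot: [3.141, -0.003, -3.045]
force: [-0.3, -0.0, -2.0]
opening: 0.406
grip_force: 30.0
```

```bash
cat > d.py <<'E'
from h import *
np.set_printoptions(precision=4,suppress=True)
for n in("scene","top"):
    p=cams.get_image(n); f=p["frame"]; q=f.copy()
    save(p,n+"2",np.ascontiguousarray(cv2.resize(f[200:400,270:500] if n=="scene" else f[150:340,120:340],None,fx=2.6,fy=2.6)))
    for t in("left_stop_face","right_stop_face","rail"):
        print(n,t,[(round(d["p"],2),np.round(d["xy"]),at(p,d["xy"],.034 if t!="rail" else .056)[:2]) for d in finder.place_of(p,t)[:3]])
s=robot.read_state(); print(s["position"],s["tool_rot"],s["force"],s["opening"],s["grip_force"],s["time_s"])
E
python3 d.py
```

```text
scene left_stop_face [(0.83, array([404., 342.]), array([0.5831, 0.247 ]))]
scene right_stop_face [(0.59, array([344., 282.]), array([0.6029, 0.0875]))]
scene rail [(0.95, array([265., 122.]), array([ 0.5156, -0.3484])), (0.83, array([379., 257.]), array([0.5189, 0.0904])), (0.79, array([334., 137.]), array([ 0.4065, -0.2167]))]
top left_stop_face [(0.71, array([172., 229.]), array([0.5917, 0.2535]))]
top right_stop_face [(0.57, array([261., 223.]), array([0.5994, 0.0855]))]
top rail [(0.95, array([512., 276.]), array([ 0.4862, -0.3783])), (0.75, array([443., 333.]), array([ 0.386 , -0.2438])), (0.29, array([462., 167.]), array([ 0.6954, -0.2967]))]
[0.5167 0.0802 0.2173] [-3.1414  0.001  -3.0443] [ 0.0377  0.6457 -2.1751] 0.4066793210324195 30.000016833655536 7.325
```

View pics/scene2.png

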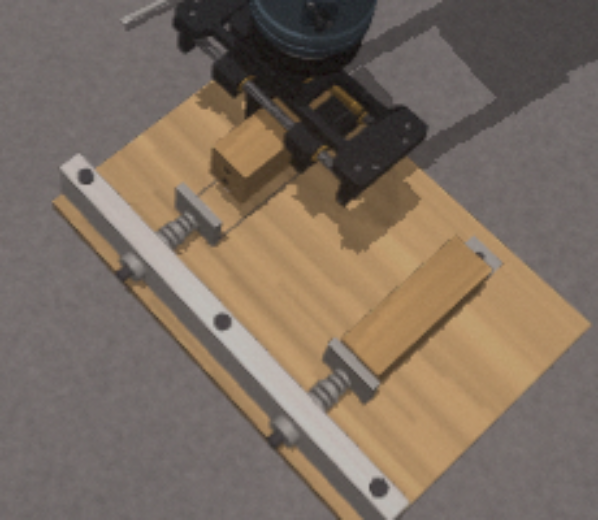

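View pics/top2.png

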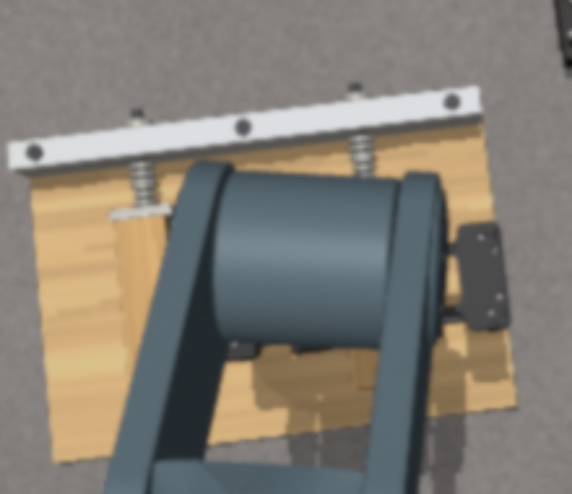

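The rail is held square in front of the right stop (rail end at crop (235,175), plate at (198,213)) with a gap to the plate. I'll lower it to the board.

Call:
step_arm:
  increments:
    - [0, 0, -0.012, 0, -1]
    - [0, 0, -0.022, 0, -1]
    - [0, 0, -0.028, 0, -1]
    - [0, 0, -0.031, 0, -1]
    - [0, 0, -0.033, 0, -1]
    - [0, 0, -0.033, 0, -1]
    - [0, 0, -0.033, 0, -1]

```text
time_s: 8.2
position: [0.5166, 0.0802, 0.1839]
tool_rot: [-3.141, 0.001, -3.044]
force: [-0.2, -1.2, -1.7]
opening: 0.409
grip_force: 30.0
```

Call:
step_arm:
  increments:
    - [0.004, 0.0004, -0.001, 0, -1]
    - [0.008, 0.0008, -0.001, 0, -1]
    - [0.012, 0.0012, -0.001, 0, -1]
    - [0.015, 0.0015, -0.001, 0, -1]
    - [0.018, 0.0018, -0.001, 0, -1]
    - [0.018, 0.0018, -0.001, 0, -1]
    - [0.018, 0.0018, -0.001, 0, -1]

```text
time_s: 9.07
position: [0.5336, 0.0821, 0.1835]
tool_rot: [3.141, -0.003, -3.044]
force: [-9.9, -1.7, 13.3]
opening: 0.403
grip_force: 30.0
```

Call:
step_arm:
  increments:
    - [0.002, 0.0002, 0, 0, -1]
    - [0.004, 0.0004, 0, 0, -1]
    - [0.006, 0.0006, 0, 0, -1]
    - [0.006, 0.0006, 0, 0, -1]
    - [0.006, 0.0006, 0, 0, -1]

```text
time_s: 9.7
position: [0.5391, 0.0827, 0.1835]
tool_rot: [3.141, -0.005, -3.044]
force: [-12.5, -1.3, 17.0]
opening: 0.406
grip_force: 30.0
```

The rail is pressing the board with about 17 N, so part of the x force is friction. I'll ease up and re-read.

Call:
step_arm:
  increments:
    - [0, 0, 0.0005, 0, -1]
    - [0, 0, 0.001, 0, -1]
    - [0, 0, 0.001, 0, -1]
    - [0, 0, 0.001, 0, -1]

```text
time_s: 10.2
position: [0.5399, 0.0827, 0.1836]
tool_rot: [3.141, -0.002, -3.044]
force: [-5.2, 1.4, 3.2]
opening: 0.402
grip_force: 30.0
```

```bash
sed -i 's/"2"/"3"/' d.py; python3 d.py
```

```text
scene left_stop_face [(0.53, array([408., 341.]), array([0.5774, 0.2505]))]
scene right_stop_face [(0.74, array([345., 281.]), array([0.5991, 0.0868])), (0.18, array([355., 193.]), array([ 0.4538, -0.0714]))]
scene rail [(0.97, array([334., 141.]), array([ 0.4145, -0.2076])), (0.73, array([368., 267.]), array([0.552 , 0.0955])), (0.72, array([265., 123.]), array([ 0.5168, -0.346 ]))]
top left_stop_face [(0.7, array([175., 234.]), array([0.5823, 0.2486]))]
top right_stop_face []
top rail [(0.9, array([512., 276.]), array([ 0.486 , -0.3795])), (0.6, array([449., 334.]), array([ 0.3833, -0.2546]))]
[0.5398 0.0827 0.1835] [ 3.1414 -0.0024 -3.0441] [-5.9801 -0.0179  3.8111] 0.40291817489824105 30.000097104348242 10.6
```

View pics/scene3.png

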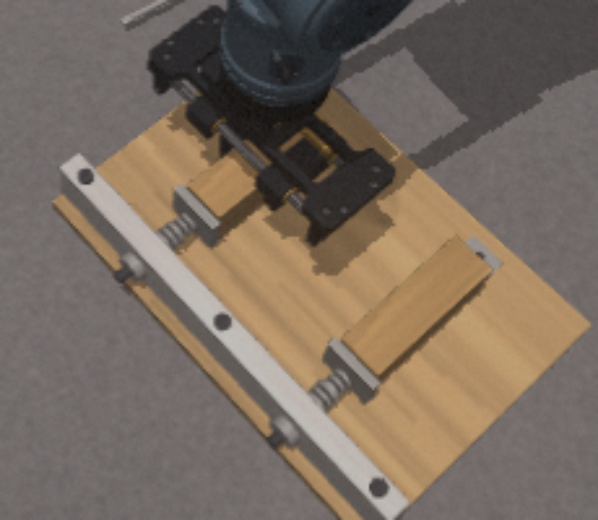

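The rail end now meets the plate at crop (205,200), square and centred. I'll push on in steps and watch the force slope.

Call:
step_arm:
  increments:
    - [0.001, 0.0001, 0.0003, 0, -1]
    - [0.002, 0.0002, 0.0003, 0, -1]
    - [0.003, 0.0003, 0.0003, 0, -1]
    - [0.004, 0.0004, 0.0003, 0, -1]
    - [0.004, 0.0004, 0.0003, 0, -1]
    - [0.004, 0.0004, 0.0003, 0, -1]

```text
time_s: 11.35
position: [0.5431, 0.083, 0.1836]
tool_rot: [3.141, -0.005, -3.044]
force: [-10.7, -1.7, 5.5]
opening: 0.405
grip_force: 30.0
```

```bash
cat > r.py <<'E'
from h import *
F=[];P=[]
for i in range(6):
    p=cams.get_image("scene"); s=robot.read_state(); F.append(s["force"]);P.append(s["position"])
print(np.mean(F,0),np.std(F,0),np.mean(P,0),s["tool_rot"],s["time_s"])
save(p,"s%d"%p["shot"])
E
python3 r.py
```

```text
[-10.09116606  -1.39907886   6.2424422 ] [0.41846319 0.37253492 0.62205552] [0.54313877 0.08301499 0.18355963] [ 3.14132461 -0.00482643 -3.04394949] 11.65
```

Call:
step_arm:
  increments:
    - [0.001, 0.0001, 0.0003, 0, -1]
    - [0.002, 0.0002, 0.0006, 0, -1]
    - [0.003, 0.0003, 0.0008, 0, -1]
    - [0.004, 0.0004, 0.0008, 0, -1]
    - [0.004, 0.0004, 0.0008, 0, -1]
    - [0.004, 0.0004, 0.0008, 0, -1]

```text
time_s: 12.4
position: [0.5465, 0.0833, 0.1836]
tool_rot: [3.141, -0.007, -3.044]
force: [-11.6, -1.6, 1.7]
opening: 0.408
grip_force: 30.0
```

```bash
python3 r.py
```

```text
[-11.09091772  -1.52685087   2.3735933 ] [0.17370563 0.57111951 0.45663817] [0.54649182 0.08336029 0.183565  ] [ 3.14123019 -0.00681391 -3.04392674] 12.7
```

Call:
step_arm:
  increments:
    - [0.001, 0.0001, 0.0002, 0, -1]
    - [0.0015, 0.0001, 0.0003, 0, -1]
    - [0.0015, 0.0001, 0.0003, 0, -1]
    - [0.0015, 0.0001, 0.0003, 0, -1]

```text
time_s: 13.2
position: [0.5477, 0.0835, 0.1835]
tool_rot: [3.141, -0.008, -3.044]
force: [-11.5, -1.8, 1.9]
opening: 0.406
grip_force: 30.0
```

```bash
python3 r.py; python3 - <<'E'
from h import *
import glob
a=cv2.imread("pics/scene0.png"); f=sorted(glob.glob("pics/s[0-9]*.png"),key=lambda n:int(n[6:-4]))[-1]; b=cv2.imread(f)
c=lambda i:cv2.resize(i[230:330,290:400],None,fx=3.6,fy=3.6,interpolation=cv2.INTER_CUBIC)
cv2.imwrite("pics/cmp.png",np.hstack([c(a),c(b)]))
E
```

```text
[-10.66236531  -1.82612468   1.22416287] [0.42956699 0.41989813 0.2963022 ] [0.54776952 0.08346399 0.18357219] [ 3.141099   -0.0074593  -3.04396546] 13.5
```

View pics/cmp.png

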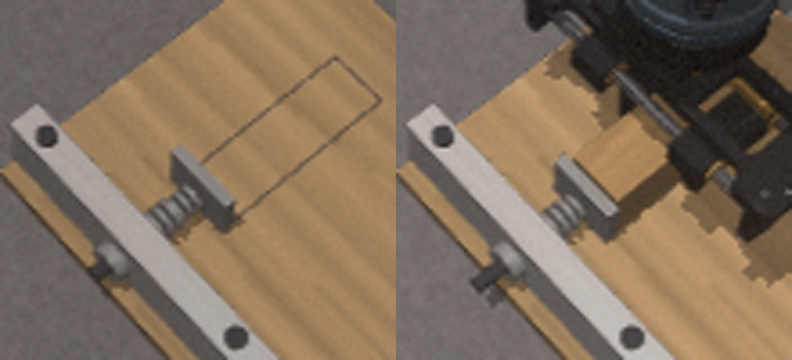

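The plate's corner has moved back about 4.6 px (roughly 11 mm) and the stem sticks out behind the bar, which agrees with about 10–11 N of force. I'll add 1 mm and hold for over 3 s.

Call:
step_arm:
  increments:
    - [0.0005, 0, 0, 0, -1]
    - [0.001, 0.0001, 0.0001, 0, -1]
    - [0.001, 0.0001, 0.0001, 0, -1]
    - [0.001, 0.0001, 0.0001, 0, -1]
    - [0.001, 0.0001, 0.0001, 0, -1]
    - [0.001, 0.0001, 0.0001, 0, -1]
    - [0.001, 0.0001, 0.0001, 0, -1]
    - [0.001, 0.0001, 0.0001, 0, -1]
    - [0.001, 0.0001, 0.0001, 0, -1]
    - [0.001, 0.0001, 0.0001, 0, -1]

```text
time_s: 14.75
position: [0.5486, 0.0836, 0.1836]
tool_rot: [3.141, -0.008, -3.044]
force: [-12.1, -2.1, 1.2]
opening: 0.406
grip_force: 30.0
```

Call:
step_arm:
  increments:
    - [0, 0, 0, 0, -1]
    - [0, 0, 0, 0, -1]
    - [0, 0, 0, 0, -1]
    - [0, 0, 0, 0, -1]
    - [0, 0, 0, 0, -1]
    - [0, 0, 0, 0, -1]
    - [0, 0, 0, 0, -1]
    - [0, 0, 0, 0, -1]
    - [0, 0, 0, 0, -1]
    - [0, 0, 0, 0, -1]

```text
time_s: 16.0
position: [0.5486, 0.0836, 0.1836]
tool_rot: [3.141, -0.008, -3.044]
force: [-12.4, -1.8, 1.6]
opening: 0.402
grip_force: 30.0
```

Call:
step_arm:
  increments:
    - [0, 0, 0, 0, -1]
    - [0, 0, 0, 0, -1]
    - [0, 0, 0, 0, -1]
    - [0, 0, 0, 0, -1]
    - [0, 0, 0, 0, -1]
    - [0, 0, 0, 0, -1]
    - [0, 0, 0, 0, -1]
    - [0, 0, 0, 0, -1]
    - [0, 0, 0, 0, -1]
    - [0, 0, 0, 0, -1]

```text
time_s: 17.25
position: [0.5486, 0.0835, 0.1836]
tool_rot: [3.141, -0.008, -3.044]
force: [-11.7, -1.8, 1.8]
opening: 0.403
grip_force: 30.0
```

```bash
python3 r.py
```

```text
[-11.348009    -2.0326738    1.37898883] [0.49760505 0.37519604 0.20490472] [0.54862895 0.08354763 0.18356515] [ 3.14111076 -0.00788417 -3.04396469] 17.55
```

Steady at about 11 N for over 3 s, still gripping, so I'm handing in.

```bash
python3 -c "
from bench import robot
print(robot.close_job())"
```

```text
the job is handed in; nothing more can be done
None
```

I handed the job in with the rail flat and square in the empty right bay, still gripped and pressing the stop back about 11 mm at about 11 N, after a steady hold of more than 3 s; no verdict came back.

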